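# Lay the tall carton down in the serving tub and shut the lid by its pedal

### The arm

A 6-joint arm with a two-finger parallel gripper is mounted at the origin on the work surface. World frame = base frame: x ahead of the robot, y to its left, z up, the work surface at z = 0. Lengths are in m, angles in rad, forces in N, time in s.
With the tool pointing down it reaches from about 0.425 to 0.95 m from the base axis. Payload 14.7 kg.
Tool frame: the origin (TCP) lies midway between the tips of the shut fingers; the grasp point (between the pads) lies env.grip_depth behind it (env.grip_depth is the distance from the TCP to the grasp point, in m); z points along the fingers, y is the line along which they close (so a half turn about z gives the same grasp; the last joint's range is limited). The gripper opens to 85 mm and grips with 20 to 120 N. Pads are 22 mm wide; open, the fingers measure 114 mm over their backs; the gripper's body (76 mm by 85 mm) begins 54 mm behind the grasp point. The pads swing forward as they close: fully open they stand 13 mm farther back than shut.
Start: joints at [-1.342, 0.48, 1.596, -0, 1.065, -0.047], TCP at [0.177, -0.625, 0.231] pointing down, gripper open.
Joint ranges: [-2.75, 2.75], [-0.82, 2.05], [0.23, 2.67], [-1.56, 4.7], [0.09, 2.69], [-2.92, 2.92]. Speed limits (rad/s): [1.89, 1.89, 2.39, 3.01, 3.01, 3.01].

### API

Orientations are given as a unit quaternion [x, y, z, w].
In Python, from rig import state, cams, env gives the robot as it stands. The module is installed in compiled form; this text tells all that it offers.
- The arm moves only by the shell command python3 -m crank 'ROWS' [FORCE]. ROWS is JSON, a list of rows, each an object of numbers: "tx", "ty", "tz": the shift along the tool's x, y, z in m; "ax", "ay", "az": the turn, a rotation vector about the tool's x, y, z in degrees; "fingers": the closure in counts, from 0 (fully open) to 255 (shut). In form: [{"tx": .., "ty": .., "tz": .., "ax": .., "ay": .., "az": .., "fingers": ..}, ...]. A call has 1 to 12 rows; each row is the pose to reach, as a shift and turn from the pose commanded when the call began, along the tool's axes at that moment; what a row does not reach only later rows make up. A row lasts 1/10 s, in which the tool goes at most 50 mm and 8.59 degrees, less where a joint would pass 70% of its speed; a pose out of reach is approached as far as the arm can. A call with a gripper value outside its range is refused whole. The fingers move at their own pace and stop on an object; FORCE is the grip in N (left out, the last holds). Time passes only in rows, so rows that repeat a pose let the fingers close. It gives the time, the measured TCP pose, the force, the opening and the grip force at its end, in the units of the state.
- state(): the state, without advancing time (a new reading comes with each control period).
- cams.snapshot(name): name is "side" or "top" or "wrist"; returns a dict with "pixels" (384x512x3 uint8, blue, green, red), "z_map" (384x512 float32, m along the optical axis (not along the pixel's ray), 0 where there is no reading), "vertical_fov" (degrees; the focal length in pixels is half the picture's height over the tangent of half this angle, whatever the lens; pixels are square), "cx", "cy" (the principal point, pixels), "dist" ([k1, k2, p1, p2, k3] as OpenCV has them; the pictures are not rectified), "rvec" (rotation vector, rad) and "tvec" (3), from world to camera coordinates, as OpenCV has them; the wrist camera has in their place "T_tool_cam" (4x4, takes a point from camera to tool coordinates, whose origin is the TCP and whose axes are the flange's). Camera axes: x right, y down, z forward; pixel columns grow to the right and rows downward; lengths in m; the calibration is good to about 2 mm. A picture is of the moment at which its call begins: read the wrist's pose just before it.
- env.finish_job(): hands the job in; it is judged then, once.
Trained networks look in a picture, given as the dict that the camera call returned (one of the last four; its "shot" number tells which), for a name from the list of things; names that differ only in an ending like _2 or _b are one class to them, and where a whole thing is asked for, a point or a joint stands for the part that bears it (a point fixed in the world has none). Each returns a list of dicts, best first, with "p" (0 to 1); they miss things now and then, are a little off and sometimes report something else, mostly with a low value. They report only what shows in the picture. A call takes as long as a camera call. They do not tell look-alikes from the thing itself.
- cams.recognise(target, picture): "centre" ([column, row] in pixels, amid what is visible of it).
- cams.mark_of(target, picture): "centre" ([column, row] in pixels: a listed point, or the origin of a listed thing).
The state is a dict: "clock": time; "q": joint angles; "joint_velocities": joint speeds; "effort": joint torques, N m; "eef_pos": TCP position; "tool_rot": TCP orientation; "ft_force": force on the tool from outside, world axes, zero at the start; "ft_torque": the same for the moment, N m; "opening": finger opening in m; "grip_force": force on a finger pad.
Only numpy, scipy, OpenCV 4.12 (cv2) and the standard library are available. Lean on these libraries where they do the work, as an engineer would, in place of code of your own. Each camera call takes 0.05 s, during which the arm holds its last target. There are 200 camera calls.

### The job

The tall cardboard carton stands upright in the grey tub on the serving table, so the half-raised lid cannot be closed. Press the steel pedal lever all the way down so that the lid stands fully up, push the carton over near its top so that it lies flat on its side inside the tub, then ease the pedal gently all the way back up until the lid is shut over it. Work the lid only by the pedal, never by touching the lid, do not let it slam, and leave the bowl, bottle and jar where they stand.

Things in the scene. Friction and masses are not known exactly. Their poses are not given: they have to be found in the camera images.
- tub: Fixed grey plastic tub, outer 150 (x) by 330 (y) by 90 (z) mm, walls and floor 5 mm. Origin: centre of its underside, on the table. Its y axis runs along its length: lid hinge at the +y end, pedal lever sticking out of the -y end; its -x long side faces the robot. Turned up to 12 degrees.
- carton: Loose closed carton, 105 (x) by 72 (y) by 190 (z) mm, 0.3 to 0.55 kg, stands on the tub floor near its -y end, axes nearly parallel with the tub's. Origin: centre of its underside; z up its height. It has room to lie flat, z along the tub's y, only if toppled towards the +y end, by a push under 5 N; leaned 21 degrees it falls by itself. Lying it is 72 mm high, below the rim.
- lid (a joint): Angle of the flat white lid (156 by 330 by 5 mm), hinged on the rim at the tub's +y end, 165 mm from the tub's origin, 90 mm high. 0 = shut on the rim, 1.575 = fully up (upright, reaching 420 mm above the table). Starts half raised (0.65 to 0.8). Linked to the pedal: lid angle = 2.25 x lever angle.
- lever (a joint): Pedal angle: 0 = fully up, lid shut; 0.70 = fully down (stop), lid upright. It is stiff and stays where it is left; moving it takes 6 to 15 N at the bar, and it must be lifted, e.g. pinched round the bar, to come up again. Coming up faster than 1.2 rad/s (150 mm/s at the bar) counts as letting the lid slam.
- lever_pivot (a point): Middle of the pedal lever's turning axis, level and parallel to the tub's x, at y = -175, z = 85 mm in the tub's frame. Two side arms (x = +-40 mm, 10 mm thick) carry a cross bar 130 mm from this axis: at lever angle q the bar is at y = -175 - 130 cos(0.5 - q), z = 85 + 130 sin(0.5 - q) mm (147 mm high fully up, 59 mm fully down).
- lever_bar (a point): Middle of the pedal's round steel cross bar: 14 mm thick, 80 mm long, lying along the tub's x axis, open space on both sides of it. It can be pressed down or pinched across its thickness.
- rack: Fixed steel wire shelf over the pedal bar; a tool held upright cannot get at it: come from beyond the bar (tub's -y side), leaning 35 to 45 degrees, fingers pointing down and to the tub. Axes as the tub's. Origin: table, below the deck corner nearest robot and tub; deck 331 to 339 mm high (cups on it to 375), x 0 to 190, y -70 to 0 mm; uprights at x = 190. Edge y = -70 is 10 to 35 mm beyond the bar.
- bowl: Loose white bowl, 140 mm wide, 50 mm high, standing on the table; leave alone. Origin: centre of its underside.
- bottle: Loose bottle, 66 mm thick, 190 mm high, standing on the table beyond the tub; leave alone. Origin: centre of its underside.
- jar: Loose jar, 72 mm thick, 90 mm high, standing on the table beyond the tub; leave alone. Origin: centre of its underside.
Not all that is in view belongs to the job. There is more than one size of the carton; the one meant has the size given above.

How it is judged:
By the outcome, as a careful person would: the job done as asked, in the order asked, and still so for the second after the job is handed in, with the robot touching nothing.
It also fails if it takes over 61 s, if anything falls off the work surface, if the arm or the gripper's body presses on something with over 40 N, if the wrist force passes 120 N, or if a joint passes its speed limit or range.

## Working session

There is one attempt and no reset: what is moved stays moved. The work goes in short steps, Python scripts to look and compute and a shell command to move; the robot and the scene stay as the last step left them, time stands still between calls to the robot, and variables do not carry over. Pictures are saved under pics/ and viewed, at most 10 in all, crops included, and the job is handed in when it is done.

```bash
mkdir -p pics; ls
cat > h.py <<'E'
import numpy as np, cv2
from scipy.spatial.transform import Rotation as R
from rig import state, cams, env
def K(p):
    h,w=p["pixels"].shape[:2]; f=h/2/np.tan(np.radians(p["vertical_fov"])/2)
    return np.array([[f,0,p["cx"]],[0,f,p["cy"]],[0,0,1.]])
def cam2world(p,st=None):
    T=np.eye(4)
    if "T_tool_cam" in p:
        T[:3,:3]=R.from_quat(st["tool_rot"]).as_matrix();T[:3,3]=st["eef_pos"]; return T@np.array(p["T_tool_cam"])
    Rm=cv2.Rodrigues(np.array(p["rvec"],float))[0]; T[:3,:3]=Rm.T; T[:3,3]=-Rm.T@np.array(p["tvec"],float).ravel(); return T
def rays(p,uv,st=None):
    T=cam2world(p,st); n=cv2.undistortPoints(np.array(uv,float).reshape(-1,1,2),K(p),np.array(p["dist"],float)).reshape(-1,2)
    return T[:3,3],n,T
def on_z(p,uv,z,st=None):
    o,n,T=rays(p,uv,st); d=np.c_[n,np.ones(len(n))]@T[:3,:3].T
    return o+d*((z-o[2])/d[:,2])[:,None]
def cloud(p,st=None):
    h,w=p["z_map"].shape; v,u=np.mgrid[:h,:w]; o,n,T=rays(p,np.c_[u.ravel(),v.ravel()],st)
    z=p["z_map"].ravel(); P=np.c_[n*z[:,None],z]@T[:3,:3].T+o; P[z==0]=np.nan
    return P.reshape(h,w,3)
E
python3 - <<'E'
from h import *
for n in ("top","side"):
    p=cams.snapshot(n); cv2.imwrite(f"pics/{n}0.png",p["pixels"]); P=cloud(p); np.save(f"{n}.npy",P)
    print(n,cam2world(p)[:3,3])
    for t in ("tub","carton","lid","lever_pivot","lever_bar","rack","bowl","bottle","jar"):
        for r in cams.mark_of(t,p)[:3]:
            c=r["centre"]; i=int(round(c[1])),int(round(c[0]))
            print(t,np.round(r["p"],2),np.round(c),P[min(max(i[0],0),383),min(max(i[1],0),511)].round(3), on_z(p,[c],dict(tub=0,carton=.005,lever_pivot=.085,lever_bar=.11).get(t,0))[0].round(3))
print(state()["eef_pos"],env.grip_depth,state()["ft_force"],state()["clock"])
E
```

```text
pics
top [ 0.46922778 -0.04655169  1.66576536]
carton 0.9 [265. 196.] [ 0.569 -0.045  0.191] [ 0.582 -0.044  0.005]
carton 0.74 [388. 156.] [ 0.683 -0.425  0.191] [ 0.708 -0.475  0.005]
carton 0.63 [323. 244.] [ 0.421 -0.209  0.267] [ 0.411 -0.239  0.005]Traceback (most recent call last):
  File "<stdin>", line 6, in <module>
ValueError: it knows: bottle, bowl, carton, jar, lever_bar, lever_pivot, rack, tub
```

Run:
```python
from h import *
for n in ("top","side"):
    p=cams.snapshot(n); cv2.imwrite(f"pics/{n}0.png",cv2.resize(p["pixels"],(800,600))); P=cloud(p); np.save(f"{n}.npy",P)
    print(n,cam2world(p)[:3,3])
    for t in ("tub","carton","lever_pivot","lever_bar","rack","bowl","bottle","jar"):
        for r in cams.mark_of(t,p)[:3]:
            c=r["centre"]; i=int(round(c[1])),int(round(c[0]))
            print(t,np.round(r["p"],2),np.round(c),P[min(max(i[0],0),383),min(max(i[1],0),511)].round(3), on_z(p,[c],dict(tub=0,carton=.005,lever_pivot=.085,lever_bar=.11).get(t,0))[0].round(3))
print(state()["eef_pos"],env.grip_depth,state()["ft_force"],state()["clock"])
```

```text
top [ 0.46922778 -0.04655169  1.66576536]
carton 0.66 [390. 161.] [ 0.67  -0.436  0.17 ] [ 0.692 -0.48   0.005]
carton 0.58 [321. 240.] [ 0.433 -0.204  0.27 ] [ 0.424 -0.235  0.005]
lever_pivot 0.65 [287. 188.] [ 0.6   -0.118  0.086] [ 0.601 -0.117  0.085]
lever_bar 0.93 [328. 180.] [ 0.599 -0.221  0.334] [ 0.621 -0.251  0.11 ]
rack 0.39 [213. 142.] [0.752 0.118 0.125] [0.774 0.131 0.   ]
bowl 0.89 [148. 256.] [0.385 0.359 0.006] [0.386 0.359 0.   ]
bowl 0.31 [264. 197.] [ 0.565 -0.042  0.196] [ 0.577 -0.043  0.   ]
bottle 0.84 [212. 145.] [0.742 0.122 0.124] [0.765 0.135 0.   ]
jar 0.87 [254. 140.] [ 0.761 -0.013  0.092] [ 0.78  -0.011  0.   ]
jar 0.42 [285. 189.] [ 0.597 -0.111  0.091] [ 0.604 -0.114  0.   ]
side [0.69176333 0.43754802 1.58555421]
tub 0.65 [267. 223.] [0.575 0.111 0.195] [0.56  0.065 0.   ]
carton 0.84 [203. 107.] [ 0.681 -0.421  0.093] [ 0.68  -0.471  0.005]
lever_pivot 0.63 [244. 177.] [ 0.607 -0.063  0.197] [ 0.601 -0.105  0.085]
lever_bar 0.78 [230. 142.] [ 0.617 -0.24   0.113] [ 0.617 -0.241  0.11 ]
rack 0.29 [245. 176.] [ 0.603 -0.066  0.195] [ 0.591 -0.137  0.   ]
bowl 0.56 [335. 288.] [0.389 0.365 0.008] [0.388 0.364 0.   ]
bottle 0.65 [218. 258.] [0.762 0.168 0.121] [0.767 0.145 0.   ]
jar 0.7 [208. 218.] [0.764 0.012 0.084] [ 0.769 -0.01   0.   ]
[ 0.17702351 -0.6254214   0.23131877] 0.0187 [ 0.17937391  0.15212468 -0.02136592] 1.05
```

View pics/top0.png

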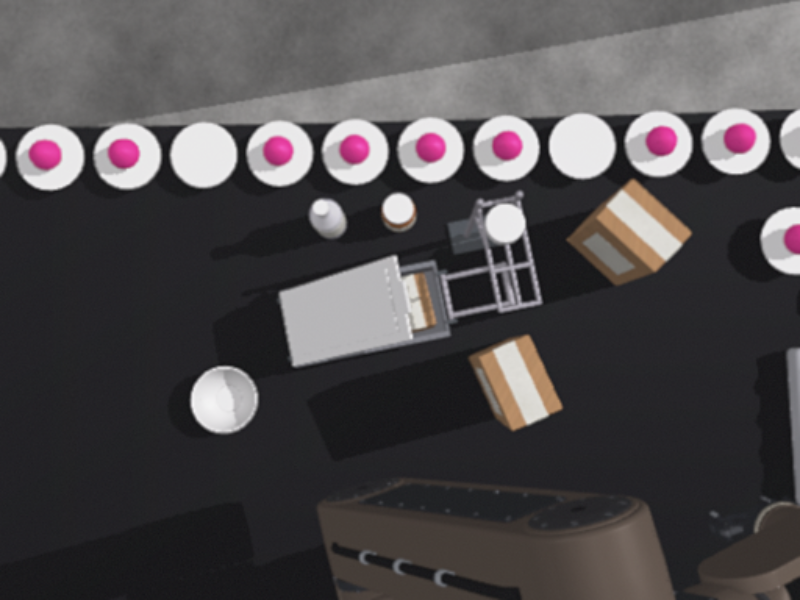

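View pics/side0.png

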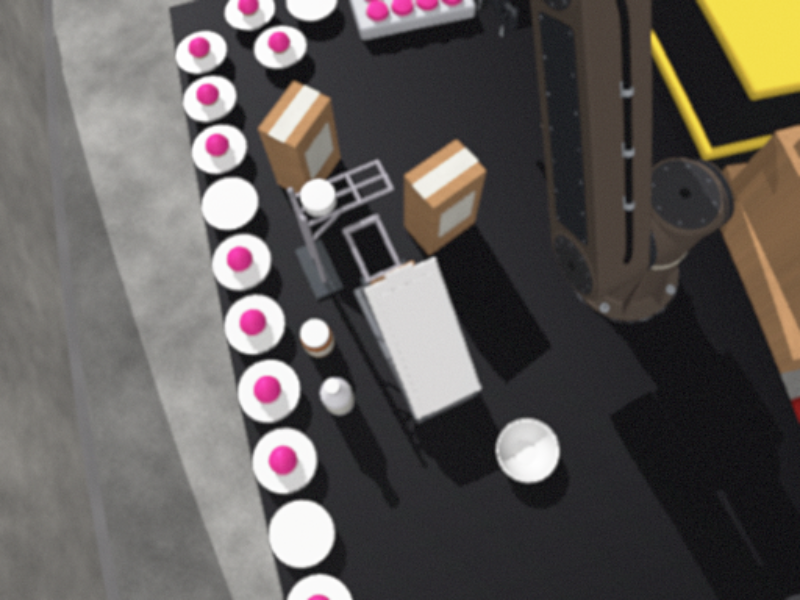

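The pictures show the half-raised white lid at about top px (345,310), the bar under the wire rack at (490,290), and two decoy cartons at (515,380) and (630,235). Next I fit the tub pose from depth.

```bash
cat >> h.py <<'E'
def tubframe(x,y,th):
    T=np.eye(4);T[:2,:2]=[[np.cos(th),-np.sin(th)],[np.sin(th),np.cos(th)]];T[:2,3]=x,y;return T
def inv(T,P): return (P-T[:3,3])@T[:3,:3]
E
python3 - <<'E'
from h import *
from scipy.optimize import minimize
for n in ("top","side"):
    P=np.load(n+".npy").reshape(-1,3)
    m=(P[:,0]>.42)&(P[:,0]<.72)&(P[:,1]>-.1)&(P[:,1]<.26)&(P[:,2]>.115)&(P[:,2]<.34)
    Q=P[m]
    # RANSAC plane
    rng=np.random.default_rng(0);best=0
    for _ in range(400):
        a,b,c=Q[rng.choice(len(Q),3,False)];N=np.cross(b-a,c-a)
        if np.linalg.norm(N)<1e-4: continue
        N/=np.linalg.norm(N);
        if abs(N[2])>.97: continue
        k=(abs((Q-a)@N)<.004)
        if k.sum()>best: best=k.sum();B=k
    L=Q[B]; c=L.mean(0);N=np.linalg.svd(L-c,full_matrices=False)[2][2];N*=np.sign(N[2])
    th=np.arctan2(N[0],-N[1]) if N[1]<0 else np.arctan2(-N[0],N[1])
    print(n,len(Q),best,"N",N.round(3),"tilt",np.arccos(N[2]).round(3),"yaw",np.degrees(th).round(2))
    T=tubframe(0,0,th); l=inv(T,L)
    print("x ext",np.percentile(l[:,0],[.5,2,50,98,99.5]).round(4),"y ext",np.percentile(l[:,1],[.5,99.5]).round(4),"z",np.percentile(l[:,2],[.5,99.5]).round(4))
    # bar region and other heights
    p=inv(T,P); 
    r=cv2.minAreaRect(np.c_[l[:,0],l[:,1]].astype(np.float32)); print("rect",np.round(r[0],4),np.round(r[1],4),r[2])
    w=(P[:,0]>.5)&(P[:,0]<.72)&(P[:,1]<-.1)&(P[:,1]>-.33)&(P[:,2]>.07)&(P[:,2]<.16)
    print("bar/arm y hist");b=p[w];print(len(b))
    e=b[b[:,1]<np.percentile(b[:,1],25)]; print(e.mean(0),np.percentile(e,[2,98],axis=0).round(3))
    w=(P[:,2]>.32)&(P[:,2]<.345)&(P[:,1]<-.1)&(P[:,1]>-.36)&(P[:,0]>.45); print("deck",np.percentile(p[w],[1,50,99],axis=0).round(3))
    w=(P[:,2]>.18)&(P[:,2]<.2)&(P[:,1]<.0)&(P[:,1]>-.12)&(P[:,0]>.5); print("cartontop",w.sum(),np.percentile(p[w],[1,50,99],axis=0).round(3))
    w=(abs(P[:,2]-.09)<.004)&(P[:,1]<.0)&(P[:,1]>-.14)&(P[:,0]>.5)&(P[:,0]<.7); print("rim",w.sum(),np.percentile(p[w],[1,50,99],axis=0).round(3))
E
```

```text
top 4270 3232 N [-0.11   0.632  0.767] tilt 0.696 yaw 9.86
x ext [0.4885 0.4913 0.5647 0.6395 0.6421] y ext [-0.1297  0.1044] z [0.1167 0.3122]
rect [ 0.5654 -0.0126] [0.1557 0.2419] 0.32845139503479004
bar/arm y hist
496
[ 0.55997084 -0.34001055  0.11504759] [[ 0.522 -0.348  0.107]
 [ 0.61  -0.329  0.123]]
deck [[ 0.504 -0.361  0.329]
 [ 0.579 -0.322  0.338]
 [ 0.7   -0.284  0.345]]
cartontop 466 [[ 0.51  -0.176  0.188]
 [ 0.557 -0.154  0.195]
 [ 0.614 -0.128  0.2  ]]
rim 285 [[ 0.486 -0.235  0.086]
 [ 0.564 -0.2    0.09 ]
 [ 0.646 -0.108  0.094]]
side 3997 3175 N [-0.115  0.63   0.768] tilt 0.695 yaw 10.3
x ext [0.4869 0.4898 0.5643 0.6377 0.6401] y ext [-0.1297  0.1056] z [0.1162 0.3112]
rect [ 0.5632 -0.0113] [0.2431 0.1558] 89.7906723022461
bar/arm y hist
351
[ 0.55990164 -0.34193324  0.11403473] [[ 0.45  -0.349  0.105]
 [ 0.606 -0.336  0.121]]
deck [[ 0.502 -0.361  0.322]
 [ 0.578 -0.32   0.337]
 [ 0.699 -0.283  0.344]]
cartontop 49 [[ 0.509 -0.179  0.189]
 [ 0.584 -0.171  0.195]
 [ 0.611 -0.163  0.199]]
rim 142 [[ 0.485 -0.248  0.086]
 [ 0.607 -0.204  0.09 ]
 [ 0.644 -0.121  0.094]]
```

```bash
cat >> h.py <<'E'
TH=np.radians(10.08); YD=np.array([-np.sin(TH),np.cos(TH),0]); XD=np.array([np.cos(TH),np.sin(TH),0]); Z=np.array([0,0,1.])
BAR0=np.array([.615,-.2375,.110]); Q0=.309
PIV=BAR0+YD*.130*np.cos(.5-Q0)-Z*.130*np.sin(.5-Q0)
def bar(q): return PIV-YD*.130*np.cos(.5-q)+Z*.130*np.sin(.5-q)
def T2(p): return np.array([(p-PIV)@XD,(p-PIV)@YD-.175,p[2]])   # world -> tub frame
def W(x,y,z): return PIV+XD*x+YD*(y+.175)+Z*(z-PIV[2])
def tool(lean,s=1):  # lean deg from vertical toward +y tub, closing axis in vertical plane
    a=np.radians(lean); z=YD*np.sin(a)-Z*np.cos(a); y=s*(YD*np.cos(a)+Z*np.sin(a)); return np.c_[np.cross(y,z),y,z]
def toolx(s=1): # upright, closing along tub x
    y=s*XD; z=-Z; return np.c_[np.cross(y,z),y,z]
def delta(tcp,Rt):
    st=state(); Rc=R.from_quat(st["tool_rot"]).as_matrix()
    print("shift",(Rc.T@(tcp-np.array(st["eef_pos"]))).round(4),"rot",R.from_matrix(Rc.T@Rt).as_rotvec(degrees=True).round(2))
def show():
    st=state(); Rc=R.from_quat(st["tool_rot"]).as_matrix(); g=np.array(st["eef_pos"])-env.grip_depth*Rc[:,2]
    print("t",st["clock"],"grasp(tub)",T2(g).round(4),"tcp(tub)",T2(np.array(st["eef_pos"])).round(4),"ft",np.round(st["ft_force"],1),"open",st["opening"],"grip",st["grip_force"],"q",np.round(st["q"],2))
E
python3 - <<'E'
from h import *
show(); print(R.from_quat(state()["tool_rot"]).as_matrix().round(2)); print("tub",W(0,0,0))
G=env.grip_depth
for s in (1,-1):
    Rt=tool(40,s); g=bar(Q0)-Rt[:,2]*.2; print(s,g); delta(g+Rt[:,2]*G,Rt)
a=np.vstack([np.load(n+".npy").reshape(-1,3) for n in("top","side")])
p=np.array((a-PIV)@np.c_[XD,YD,Z])+[0,-.175,PIV[2]]
def box(name,m): q=p[m]; print(name,m.sum(),np.percentile(q,[1,50,99],axis=0).round(3).tolist())
box("d1",(a[:,2]>.02)&(a[:,2]<.32)&(a[:,0]>.3)&(a[:,0]<.53)&(a[:,1]<-.1)&(a[:,1]>-.31))
box("d2",(a[:,2]>.02)&(a[:,2]<.3)&(a[:,0]>.57)&(a[:,0]<.8)&(a[:,1]<-.33)&(a[:,1]>-.6))
box("carton",(a[:,2]>.186)&(a[:,2]<.2)&(p[:,1]<-.0)&(p[:,1]>-.165)&(abs(p[:,0])<.07))
box("rack",(a[:,2]>.32)&(a[:,2]<.36)&(p[:,1]<-.22)&(p[:,1]>-.36)&(p[:,0]>-.09)&(p[:,0]<.2))
m=(a[:,2]>.02)&(p[:,1]<-.34)&(p[:,1]>-.6)&(abs(p[:,0])<.1); q=p[m]
for y in np.arange(-.6,-.33,.02):
    k=(q[:,1]>=y)&(q[:,1]<y+.02); print(round(y,2),k.sum(), q[k].max(0).round(3) if k.any() else "", q[k].min(0).round(3) if k.any() else "")
E
```

```text
t 1.05 grasp(tub) [-0.4991 -0.6079  0.25  ] tcp(tub) [-0.4991 -0.6079  0.2313] ft [ 0.2  0.2 -0. ] open 0.08559954882584361 grip 0.0 q [-1.34  0.48  1.6  -0.    1.07 -0.05]
[[ 0.96  0.27 -0.  ]
 [ 0.27 -0.96 -0.  ]
 [-0.   -0.   -1.  ]]
tub [0.56203173 0.06046455 0.        ]
1 [ 0.63750053 -0.36407315  0.26320889]
shift [ 0.5154 -0.138  -0.0176] rot [  -2.98   59.72 -164.07]
-1 [ 0.63750053 -0.36407315  0.26320889]
shift [ 0.5154 -0.138  -0.0176] rot [39.97  2.    5.49]
d1 4640 [[-0.27, -0.322, 0.029], [-0.184, -0.248, 0.268], [-0.111, -0.199, 0.276]]
d2 5394 [[-0.039, -0.618, 0.028], [0.043, -0.529, 0.266], [0.131, -0.468, 0.277]]
carton 514 [[-0.054, -0.139, 0.188], [-0.006, -0.12, 0.195], [0.049, -0.091, 0.2]]
rack 1169 [[-0.061, -0.324, 0.326], [0.019, -0.28, 0.338], [0.136, -0.242, 0.358]]
-0.6 367 [ 0.094 -0.58   0.279] [-0.025 -0.6    0.258]
-0.58 473 [ 0.099 -0.56   0.279] [-0.038 -0.58   0.261]
-0.56 732 [ 0.1   -0.54   0.283] [-0.043 -0.56   0.021]
-0.54 890 [ 0.1   -0.52   0.278] [-0.035 -0.54   0.02 ]
-0.52 776 [ 0.1   -0.5    0.279] [-0.003 -0.52   0.02 ]
-0.5 770 [ 0.1   -0.48   0.277] [ 0.026 -0.5    0.02 ]
-0.48 440 [ 0.091 -0.462  0.277] [ 0.055 -0.48   0.02 ]
-0.46 0  
-0.44 0  
-0.42 0  
-0.4 0  
-0.38 0  
-0.36 0  
-0.34 0
```

Run:
```python
from h import *
G=env.grip_depth; Rt=tool(30,-1)
delta(W(-.12,-.45,.40),Rt)
delta(bar(Q0)-Rt[:,2]*(.2-G),Rt)
```

```text
shift [ 0.393  -0.1193 -0.1687] rot [29.97  1.5   5.59]
shift [ 0.518  -0.1638 -0.0357] rot [29.97  1.5   5.59]
```

```bash
python3 -m crank '[{"tx":0.1,"ty":-0.03,"tz":-0.12,"ax":0,"ay":0,"az":0,"fingers":0},{"tx":0.1,"ty":-0.03,"tz":-0.12,"ax":0,"ay":0,"az":0,"fingers":0},{"tx":0.1,"ty":-0.03,"tz":-0.12,"ax":8,"ay":0.4,"az":1.5,"fingers":0},{"tx":0.393,"ty":-0.119,"tz":-0.169,"ax":30,"ay":1.5,"az":5.6,"fingers":0},{"tx":0.393,"ty":-0.119,"tz":-0.169,"ax":30,"ay":1.5,"az":5.6,"fingers":0},{"tx":0.393,"ty":-0.119,"tz":-0.169,"ax":30,"ay":1.5,"az":5.6,"fingers":0},{"tx":0.393,"ty":-0.119,"tz":-0.169,"ax":30,"ay":1.5,"az":5.6,"fingers":0},{"tx":0.393,"ty":-0.119,"tz":-0.169,"ax":30,"ay":1.5,"az":5.6,"fingers":0},{"tx":0.393,"ty":-0.119,"tz":-0.169,"ax":30,"ay":1.5,"az":5.6,"fingers":0},{"tx":0.393,"ty":-0.119,"tz":-0.169,"ax":30,"ay":1.5,"az":5.6,"fingers":0},{"tx":0.393,"ty":-0.119,"tz":-0.169,"ax":30,"ay":1.5,"az":5.6,"fingers":0},{"tx":0.393,"ty":-0.119,"tz":-0.169,"ax":30,"ay":1.5,"az":5.6,"fingers":0}]' 40
python3 - <<'E'
from h import *
G=env.grip_depth; Rt=tool(30,-1)
show();delta(bar(Q0)-Rt[:,2]*(.16-G),Rt)
E
```

```text
clock: 2.25
eef_pos: [0.5229, -0.4036, 0.4]
tool_rot: [0.962, 0.085, -0.023, -0.258]
ft_force: [0.2, -0.1, -0.0]
opening: 0.0852
grip_force: 0.0
t 2.25 grasp(tub) [-0.1198 -0.4595  0.4162] tcp(tub) [-0.1198 -0.4501  0.4   ] ft [ 0.2 -0.1 -0. ] open 0.08515245126464396 grip 0.0 q [-0.85  0.66  0.99  0.28  1.94  0.59]
shift [0.1199 0.0175 0.1835] rot [-0.02  0.05  0.04]
```

```bash
python3 -m crank '[{"tx":0.12,"ty":0.0175,"tz":0.0,"fingers":0},{"tx":0.12,"ty":0.0175,"tz":0.0,"fingers":0},{"tx":0.12,"ty":0.0175,"tz":0.0,"fingers":0},{"tx":0.12,"ty":0.0175,"tz":0.1835,"fingers":0},{"tx":0.12,"ty":0.0175,"tz":0.1835,"fingers":0},{"tx":0.12,"ty":0.0175,"tz":0.1835,"fingers":0},{"tx":0.12,"ty":0.0175,"tz":0.1835,"fingers":0},{"tx":0.12,"ty":0.0175,"tz":0.1835,"fingers":0}]'
python3 - <<'E'
from h import *
show(); st=state(); p=cams.snapshot("wrist"); cv2.imwrite("pics/w1.png",p["pixels"])
P=cloud(p,st); q=(P-PIV)@np.c_[XD,YD,Z]+[0,-.175,PIV[2]]
m=(abs(q[...,0])<.028)&(abs(q[...,1]+.303)<.025)&(q[...,2]>.07)&(q[...,2]<.14)
b=q[m]; print(len(b),b.mean(0),np.percentile(b,[2,50,98],axis=0).round(4))
# circle-fit centre: fit (y,z) circle r=7mm
from scipy.optimize import least_squares
f=least_squares(lambda c:np.hypot(b[:,1]-c[0],b[:,2]-c[1])-.007,[b[:,1].mean(),b[:,2].mean()-.006],loss="soft_l1",f_scale=.001); print(f.x,T2(bar(Q0)))
m=(abs(q[...,0])>.03)&(abs(q[...,0])<.055)&(q[...,1]>-.28)&(q[...,1]<-.2)&(q[...,2]>.07)&(q[...,2]<.14);b=q[m];l=b[b[:,0]<0];r=b[b[:,0]>0]
print("arms x",np.percentile(l[:,0],[3,97]) if len(l) else 0,np.percentile(r[:,0],[3,97]) if len(r) else 0)
E
```

```text
t 2.25 grasp(tub) [-0.1198 -0.4595  0.4162] tcp(tub) [-0.1198 -0.4501  0.4   ] ft [ 0.2 -0.1 -0. ] open 0.08515245126464396 grip 0.0 q [-0.85  0.66  0.99  0.28  1.94  0.59]
475 [-0.00036127 -0.30481621  0.11347755] [[-0.0267 -0.3098  0.107 ]
 [-0.0006 -0.3054  0.1141]
 [ 0.0268 -0.297   0.1166]]
[-0.30257323  0.10858005] [-3.30066380e-17 -3.02635935e-01  1.10000000e-01]
arms x [-0.04235127 -0.03323419] [0.03668266 0.04592233]$[0]: bad value
```

View pics/w1.png

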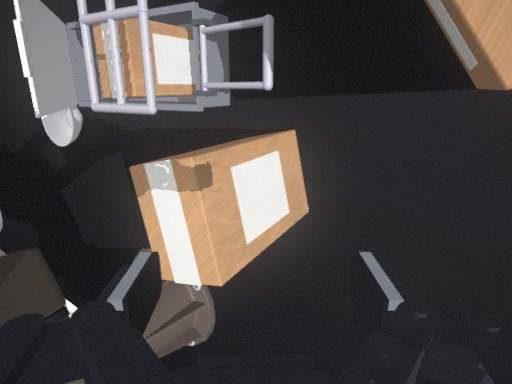

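The wrist view shows the bar at px (268,55), the rack wires at (120,60) and decoy carton 1 at (215,210); depth confirms the bar estimate to within 2 mm. The move was refused because every field is needed, so I'm resending it.

```bash
python3 -m crank '[{"tx":0.12,"ty":0.017,"tz":0.0,"ax":0,"ay":0,"az":0,"fingers":0},{"tx":0.12,"ty":0.017,"tz":0.0,"ax":0,"ay":0,"az":0,"fingers":0},{"tx":0.12,"ty":0.017,"tz":0.0,"ax":0,"ay":0,"az":0,"fingers":0},{"tx":0.122,"ty":0.017,"tz":0.183,"ax":0,"ay":0,"az":0,"fingers":0},{"tx":0.122,"ty":0.017,"tz":0.183,"ax":0,"ay":0,"az":0,"fingers":0},{"tx":0.122,"ty":0.017,"tz":0.183,"ax":0,"ay":0,"az":0,"fingers":0},{"tx":0.122,"ty":0.017,"tz":0.183,"ax":0,"ay":0,"az":0,"fingers":0},{"tx":0.122,"ty":0.017,"tz":0.183,"ax":0,"ay":0,"az":0,"fingers":0}]'
python3 - <<'E'
from h import *
G=env.grip_depth; Rt=tool(30,-1)
show(); delta(bar(Q0)-[0,0,.001]+XD*.002+Rt[:,2]*G,Rt)
E
```

```text
clock: 3.1
eef_pos: [0.6266, -0.3049, 0.2292]
tool_rot: [0.961, 0.084, -0.026, -0.26]
ft_force: [-0.7, -0.9, -0.2]
opening: 0.0853
grip_force: 0.0
t 3.1 grasp(tub) [-3.000e-04 -3.805e-01  2.454e-01] tcp(tub) [-0.0004 -0.371   0.2292] ft [-0.7 -0.9 -0.2] open 0.08534527407568251 grip 0.0 q [-0.67  0.78  1.16  0.34  1.61  0.67]
shift [0.0031 0.0018 0.157 ] rot [-0.34  0.26 -0.17]
```

```bash
python3 -m crank '[{"tx":0.002,"ty":0.001,"tz":0.05,"ax":0,"ay":0,"az":0,"fingers":0},{"tx":0.002,"ty":0.001,"tz":0.1,"ax":0,"ay":0,"az":0,"fingers":0},{"tx":0.002,"ty":0.001,"tz":0.135,"ax":0,"ay":0,"az":0,"fingers":0},{"tx":0.002,"ty":0.001,"tz":0.157,"ax":0,"ay":0,"az":0,"fingers":0},{"tx":0.002,"ty":0.001,"tz":0.157,"ax":0,"ay":0,"az":0,"fingers":0}]'
python3 - <<'E'
from h import *
G=env.grip_depth; Rt=tool(30,-1)
show(); delta(bar(Q0)-[0,0,.001]+XD*.002+Rt[:,2]*G,Rt)
E
```

```text
clock: 3.6
eef_pos: [0.6164, -0.2297, 0.0954]
tool_rot: [0.962, 0.084, -0.024, -0.259]
ft_force: [-0.2, -0.0, -0.1]
opening: 0.0858
grip_force: 0.0
t 3.6 grasp(tub) [ 0.0028 -0.3046  0.1115] tcp(tub) [ 0.0027 -0.2952  0.0954] ft [-0.2 -0.  -0.1] open 0.08581836255640973 grip 0.0 q [-0.61  0.83  1.41  0.38  1.31  0.62]
shift [-0.0007 -0.0004  0.0032] rot [-0.17  0.12 -0.1 ]
```

Close on the bar.

```bash
python3 -m crank '[{"tx":0,"ty":0,"tz":0.002,"ax":0,"ay":0,"az":0,"fingers":120},{"tx":0,"ty":0,"tz":0.002,"ax":0,"ay":0,"az":0,"fingers":255},{"tx":0,"ty":0,"tz":0.002,"ax":0,"ay":0,"az":0,"fingers":255},{"tx":0,"ty":0,"tz":0.002,"ax":0,"ay":0,"az":0,"fingers":255},{"tx":0,"ty":0,"tz":0.002,"ax":0,"ay":0,"az":0,"fingers":255},{"tx":0,"ty":0,"tz":0.002,"ax":0,"ay":0,"az":0,"fingers":255},{"tx":0,"ty":0,"tz":0.002,"ax":0,"ay":0,"az":0,"fingers":255},{"tx":0,"ty":0,"tz":0.002,"ax":0,"ay":0,"az":0,"fingers":255}]' 60
python3 - <<'E'
from h import *
show()
G=env.grip_depth
for i in range(1,9):
    q=Q0+(.705-Q0)*i/8; Rt=tool(30-5*i/8,-1); print(round(q,3),end=" "); delta(bar(q)-[0,0,.001]+XD*.002+Rt[:,2]*G,Rt)
E
```

```text
clock: 4.4
eef_pos: [0.6178, -0.2287, 0.0959]
tool_rot: [0.962, 0.085, -0.023, -0.258]
ft_force: [-0.4, 3.7, 6.6]
opening: 0.0118
grip_force: 58.4
t 4.4 grasp(tub) [ 0.0043 -0.3038  0.112 ] tcp(tub) [ 0.0043 -0.2945  0.0959] ft [-0.4  3.7  6.6] open 0.011804688020068772 grip 58.449379205703735 q [-0.6   0.83  1.41  0.38  1.3   0.61]
0.358 shift [-0.0023  0.0048  0.0082] rot [-0.68 -0.01  0.01]
0.408 shift [-0.0023  0.0089  0.0134] rot [-1.31 -0.01  0.01]
0.458 shift [-0.0023  0.0126  0.0187] rot [-1.93 -0.01  0.01]
0.507 shift [-0.0023  0.0162  0.0242] rot [-2.56 -0.01  0.01]
0.556 shift [-0.0023  0.0194  0.0299] rot [-3.18 -0.01  0.01]
0.606 shift [-0.0023  0.0224  0.0357] rot [-3.81 -0.01  0.01]
0.655 shift [-0.0023  0.0251  0.0416] rot [-4.43 -0.01  0.01]
0.705 shift [-0.0023  0.0274  0.0476] rot [-5.06 -0.01  0.01]
```

```bash
python3 -m crank '[{"tx":0,"ty":0.004,"tz":0.005,"ax":-0.7,"ay":0,"az":0,"fingers":255},{"tx":0,"ty":0.009,"tz":0.011,"ax":-1.3,"ay":0,"az":0,"fingers":255},{"tx":0,"ty":0.0125,"tz":0.016,"ax":-1.9,"ay":0,"az":0,"fingers":255},{"tx":0,"ty":0.016,"tz":0.022,"ax":-2.6,"ay":0,"az":0,"fingers":255},{"tx":0,"ty":0.0195,"tz":0.027,"ax":-3.2,"ay":0,"az":0,"fingers":255},{"tx":0,"ty":0.0225,"tz":0.033,"ax":-3.8,"ay":0,"az":0,"fingers":255},{"tx":0,"ty":0.025,"tz":0.039,"ax":-4.4,"ay":0,"az":0,"fingers":255},{"tx":0,"ty":0.0275,"tz":0.045,"ax":-5,"ay":0,"az":0,"fingers":255},{"tx":0,"ty":0.0275,"tz":0.045,"ax":-5,"ay":0,"az":0,"fingers":255}]' 60
python3 - <<'E'
from h import *
show(); print(T2(bar(.7)))
E
```

```text
clock: 5.3
eef_pos: [0.6181, -0.2295, 0.0459]
tool_rot: [0.972, 0.086, -0.019, -0.217]
ft_force: [-8.6, 5.8, 38.7]
opening: 0.0122
grip_force: 63.7
t 5.3 grasp(tub) [ 0.0045 -0.3032  0.0629] tcp(tub) [ 0.0045 -0.2953  0.0459] ft [-8.6  5.8 38.7] open 0.012179084646700792 grip 63.69203567504883 q [-0.58  0.85  1.47  0.35  1.15  0.62]
[ 3.63517620e-17 -3.02408655e-01  5.94936824e-02]
```

```bash
python3 -m crank '[{"tx":0,"ty":0,"tz":0,"ax":0,"ay":0,"az":0,"fingers":0},{"tx":0,"ty":0,"tz":0,"ax":0,"ay":0,"az":0,"fingers":0},{"tx":0,"ty":0,"tz":0,"ax":0,"ay":0,"az":0,"fingers":0},{"tx":0,"ty":0,"tz":0,"ax":0,"ay":0,"az":0,"fingers":0},{"tx":0,"ty":0,"tz":0,"ax":0,"ay":0,"az":0,"fingers":0},{"tx":0,"ty":0,"tz":0,"ax":0,"ay":0,"az":0,"fingers":0}]' 60
python3 - <<'E'
from h import *
show()
for n in ("top","side"):
    p=cams.snapshot(n); P=cloud(p); q=(P-PIV)@np.c_[XD,YD,Z]+[0,-.175,PIV[2]]; q=q.reshape(-1,3)
    m=(abs(q[:,0])<.075)&(q[:,1]>.08)&(q[:,1]<.2)&(q[:,2]>.2); b=q[m]
    print(n,len(b),np.percentile(b,[1,50,99],axis=0).round(3).tolist())
    if len(b)>20:
        hi=b[b[:,2]>.38]; print("top edge",hi.mean(0) if len(hi) else 0)
    m=(abs(q[:,0])<.065)&(q[:,1]>-.155)&(q[:,1]<.05)&(q[:,2]>.18)&(q[:,2]<.21); b=q[m]
    print("carton",len(b),np.percentile(b,[1,50,99],axis=0).round(3).tolist())
    r=cv2.minAreaRect(b[:,:2].astype(np.float32)); print(r)
    if n=="top": cv2.imwrite("pics/t2.png",p["pixels"])
E
```

```text
clock: 5.9
eef_pos: [0.6178, -0.2303, 0.0423]
tool_rot: [0.972, 0.086, -0.019, -0.216]
ft_force: [0.4, -0.8, -0.0]
opening: 0.0857
grip_force: 0.0
t 5.9 grasp(tub) [ 0.0041 -0.304   0.0592] tcp(tub) [ 0.0041 -0.2961  0.0423] ft [ 0.4 -0.8 -0. ] open 0.0856624804618495 grip 0.0 q [-0.58  0.86  1.47  0.35  1.14  0.62]
top 987 [[-0.073, 0.162, 0.204], [-0.001, 0.166, 0.335], [0.073, 0.171, 0.431]]
top edge [-0.00082973  0.16708531  0.4102888 ]
carton 595 [[-0.051, -0.137, 0.188], [0.011, -0.095, 0.195], [0.049, -0.067, 0.202]]
((-0.0024051405489444733, -0.10320034623146057), (0.10461271554231644, 0.07171635329723358), 2.2132980823516846)
side 635 [[-0.073, 0.168, 0.203], [0.004, 0.174, 0.357], [0.073, 0.176, 0.431]]
top edge [0.00140569 0.17206224 0.40925242]
carton 664 [[-0.056, -0.135, 0.183], [-0.004, -0.097, 0.195], [0.047, -0.063, 0.201]]
((-0.004969097673892975, -0.09945771098136902), (0.1063632220029831, 0.07526624202728271), 2.7673208713531494)
```

View pics/t2.png

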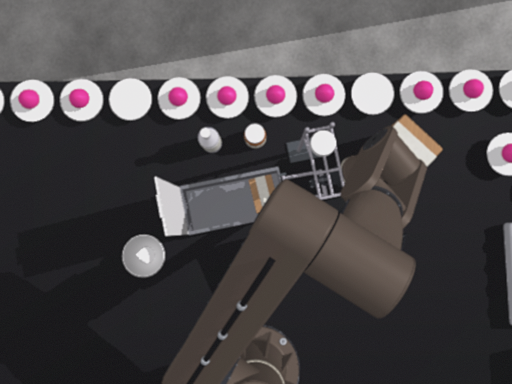

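The lid stands upright at px (170,205) and the carton is still standing at (262,190). Retreat next, then go over the rack.

```bash
python3 -m crank '[{"tx":0,"ty":0,"tz":-0.05,"ax":0,"ay":0,"az":0,"fingers":0},{"tx":0,"ty":0,"tz":-0.1,"ax":0,"ay":0,"az":0,"fingers":0},{"tx":0,"ty":0,"tz":-0.15,"ax":0,"ay":0,"az":0,"fingers":0},{"tx":0,"ty":0,"tz":-0.2,"ax":0,"ay":0,"az":0,"fingers":255},{"tx":0,"ty":0,"tz":-0.25,"ax":0,"ay":0,"az":0,"fingers":255},{"tx":0,"ty":0,"tz":-0.3,"ax":0,"ay":0,"az":0,"fingers":255},{"tx":0,"ty":-0.05,"tz":-0.4,"ax":0,"ay":0,"az":0,"fingers":255},{"tx":0,"ty":-0.05,"tz":-0.4,"ax":0,"ay":0,"az":0,"fingers":255},{"tx":0,"ty":-0.05,"tz":-0.4,"ax":0,"ay":0,"az":0,"fingers":255},{"tx":0,"ty":-0.05,"tz":-0.4,"ax":0,"ay":0,"az":0,"fingers":255}]' 60
python3 - <<'E'
from h import *
show(); Rt=tool(-8,-1)
delta(W(-.003,-.17,.46),Rt);delta(W(-.003,-.17,.40),Rt)
E
```

```text
clock: 7.0
eef_pos: [0.64, -0.3526, 0.4287]
tool_rot: [0.973, 0.086, -0.017, -0.214]
ft_force: [0.1, 0.3, -1.6]
opening: -0.0003
grip_force: 0.0
t 7.0 grasp(tub) [ 0.0044 -0.4282  0.4457] tcp(tub) [ 0.0045 -0.4204  0.4287] ft [ 0.1  0.3 -1.6] open -0.00027554480980655316 grip 0.0 q [-0.69  0.71  0.79  0.3   1.96  0.78]
shift [-0.0074 -0.2404  0.0767] rot [-3.283e+01 -1.700e-01  2.000e-02]
shift [-0.0075 -0.2152  0.1312] rot [-3.283e+01 -1.700e-01  2.000e-02]
```

```bash
python3 -m crank '[{"tx":-0.007,"ty":-0.24,"tz":0.076,"ax":-32.8,"ay":-0.2,"az":0,"fingers":255},{"tx":-0.007,"ty":-0.24,"tz":0.076,"ax":-32.8,"ay":-0.2,"az":0,"fingers":255},{"tx":-0.007,"ty":-0.24,"tz":0.076,"ax":-32.8,"ay":-0.2,"az":0,"fingers":255},{"tx":-0.007,"ty":-0.24,"tz":0.076,"ax":-32.8,"ay":-0.2,"az":0,"fingers":255},{"tx":-0.007,"ty":-0.24,"tz":0.076,"ax":-32.8,"ay":-0.2,"az":0,"fingers":255},{"tx":-0.007,"ty":-0.24,"tz":0.076,"ax":-32.8,"ay":-0.2,"az":0,"fingers":255},{"tx":-0.007,"ty":-0.24,"tz":0.076,"ax":-32.8,"ay":-0.2,"az":0,"fingers":255},{"tx":-0.007,"ty":-0.24,"tz":0.076,"ax":-32.8,"ay":-0.2,"az":0,"fingers":255},{"tx":-0.007,"ty":-0.24,"tz":0.076,"ax":-32.8,"ay":-0.2,"az":0,"fingers":255}]' 60
python3 - <<'E'
from h import *
show(); Rt=tool(-8,-1)
delta(W(-.003,-.172,.165),Rt)
delta(W(-.003,-.05,.165),Rt)
st=state(); p=cams.snapshot("wrist"); cv2.imwrite("pics/w3.png",p["pixels"])
P=cloud(p,st);q=((P-PIV)@np.c_[XD,YD,Z]+[0,-.175,PIV[2]]).reshape(-1,3)
m=(abs(q[:,0])<.065)&(q[:,1]>-.155)&(q[:,1]<.05)&(q[:,2]>.18)&(q[:,2]<.21); b=q[m]
print(len(b)); print(np.percentile(b,[1,50,99],axis=0).round(3).tolist(),cv2.minAreaRect(b[:,:2].astype(np.float32)))
m=(abs(q[:,0])<.065)&(q[:,1]<-.21)&(q[:,1]>-.36)&(q[:,2]>.31)&(q[:,2]<.38); print("deck",np.percentile(q[m],[1,99],axis=0).round(3).tolist() if m.any() else 0)
E
```

```text
clock: 7.9
eef_pos: [0.5891, -0.1093, 0.4575]
tool_rot: [0.994, 0.087, 0.003, 0.068]
ft_force: [-0.0, -0.2, -1.5]
opening: 0.0
grip_force: 0.0
t 7.9 grasp(tub) [-0.0029 -0.1693  0.476 ] tcp(tub) [-0.003  -0.1718  0.4575] ft [-0.  -0.2 -1.5] open 4.01185530378873e-05 grip 0.0 q [-0.15  0.24  1.41 -0.13  1.45  1.26]
shift [ 0.0015 -0.0393  0.2898] rot [-0.25  0.3  -0.01]
shift [ 0.0014 -0.1602  0.2734] rot [-0.25  0.3  -0.01]
5234
[[-0.053, -0.137, 0.188], [0.002, -0.1, 0.194], [0.05, -0.065, 0.196]] ((-0.0023173242807388306, -0.1002907082438469), (0.10622203350067139, 0.07261040061712265), 2.6136229038238525)
deck [[-0.059, -0.321, 0.333], [0.065, -0.245, 0.372]]
```

View pics/w3.png

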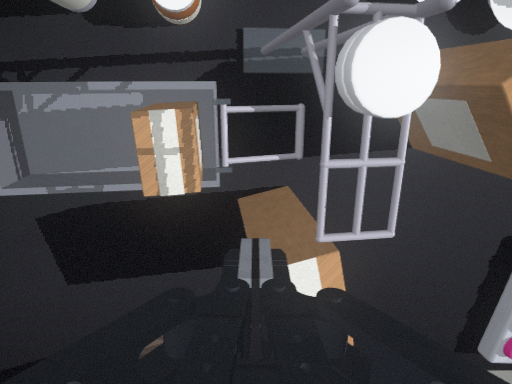

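The view shows the carton top at px (170,150) with a free gap to the rack at (330,150). Descend beside the carton.

```bash
python3 -m crank '[{"tx":0.0,"ty":-0.007,"tz":0.05,"ax":0,"ay":0,"az":0,"fingers":255},{"tx":0.0,"ty":-0.0135,"tz":0.1,"ax":0,"ay":0,"az":0,"fingers":255},{"tx":0.001,"ty":-0.02,"tz":0.15,"ax":0,"ay":0,"az":0,"fingers":255},{"tx":0.001,"ty":-0.027,"tz":0.2,"ax":0,"ay":0,"az":0,"fingers":255},{"tx":0.001,"ty":-0.034,"tz":0.25,"ax":0,"ay":0,"az":0,"fingers":255},{"tx":0.001,"ty":-0.039,"tz":0.29,"ax":0,"ay":0,"az":0,"fingers":255},{"tx":0.001,"ty":-0.039,"tz":0.29,"ax":0,"ay":0,"az":0,"fingers":255},{"tx":0.001,"ty":-0.039,"tz":0.29,"ax":0,"ay":0,"az":0,"fingers":255}]' 60
python3 - <<'E'
from h import *
show(); Rt=tool(-8,-1)
for y in (-.15,-.1,-.05): delta(W(-.003,y,.165),Rt)
E
```

```text
clock: 8.75
eef_pos: [0.5891, -0.1094, 0.1662]
tool_rot: [0.994, 0.087, 0.003, 0.068]
ft_force: [0.4, 0.7, -0.1]
opening: -0.0003
grip_force: 0.0
t 8.75 grasp(tub) [-0.003  -0.1695  0.1847] tcp(tub) [-0.0031 -0.172   0.1662] ft [ 0.4  0.7 -0.1] open -0.0003092697786358736 grip 0.0 q [-0.15  0.47  1.82 -0.18  0.83  1.36]
shift [ 0.     -0.022  -0.0018] rot [-0.25  0.28 -0.02]
shift [-0.     -0.0715 -0.0085] rot [-0.25  0.28 -0.02]
shift [-1.000e-04 -1.211e-01 -1.530e-02] rot [-0.25  0.28 -0.02]
```

```bash
python3 -m crank '[{"tx":0,"ty":-0.007,"tz":-0.001,"ax":0,"ay":0,"az":0,"fingers":255},{"tx":0,"ty":-0.013,"tz":-0.002,"ax":0,"ay":0,"az":0,"fingers":255},{"tx":0,"ty":-0.019,"tz":-0.002,"ax":0,"ay":0,"az":0,"fingers":255},{"tx":0,"ty":-0.025,"tz":-0.003,"ax":0,"ay":0,"az":0,"fingers":255},{"tx":0,"ty":-0.031,"tz":-0.004,"ax":0,"ay":0,"az":0,"fingers":255},{"tx":0,"ty":-0.037,"tz":-0.005,"ax":0,"ay":0,"az":0,"fingers":255},{"tx":0,"ty":-0.043,"tz":-0.006,"ax":0,"ay":0,"az":0,"fingers":255},{"tx":0,"ty":-0.049,"tz":-0.006,"ax":0,"ay":0,"az":0,"fingers":255},{"tx":0,"ty":-0.055,"tz":-0.007,"ax":0,"ay":0,"az":0,"fingers":255}]' 60
python3 - <<'E'
from h import *
show()
p=cams.snapshot("side");P=cloud(p);q=((P-PIV)@np.c_[XD,YD,Z]+[0,-.175,PIV[2]]).reshape(-1,3)
m=(abs(q[:,0])<.06)&(q[:,1]>-.155)&(q[:,1]<.14)&(q[:,2]>.1)&(q[:,2]<.23); b=q[m]
for y in np.arange(-.16,.14,.02):
    k=(b[:,1]>=y)&(b[:,1]<y+.02); print(round(y,2),k.sum(),b[k,2].max().round(3) if k.any() else "")
E
```

```text
clock: 9.65
eef_pos: [0.5814, -0.0546, 0.1685]
tool_rot: [0.994, 0.088, 0.007, 0.069]
ft_force: [-6.3, -12.6, 46.2]
opening: -0.0003
grip_force: 22.8
t 9.65 grasp(tub) [-0.0011 -0.1141  0.187 ] tcp(tub) [-0.0011 -0.1167  0.1685] ft [ -6.3 -12.6  46.2] open -0.00030295442720053507 grip 22.833703833966865 q [-0.06  0.45  1.84 -0.18  0.82  1.46]
-0.16 0 
-0.14 0 
-0.12 3 0.139
-0.1 105 0.229
-0.08 155 0.229
-0.06 214 0.203
-0.04 168 0.201
-0.02 0 
-0.0 0 
0.02 0 
0.04 0 
0.06 0 
0.08 0 
0.1 0 
0.12 0 
0.14 0
```

The 46 N of upward force means the carton's top edge has caught under the knuckles. Raise the tool and lean it the other way.

```bash
python3 -m crank '[{"tx":0,"ty":0,"tz":-0.01,"ax":0,"ay":0,"az":0,"fingers":255},{"tx":0,"ty":0.001,"tz":-0.02,"ax":0,"ay":0,"az":0,"fingers":255},{"tx":0,"ty":0.002,"tz":-0.02,"ax":8,"ay":0,"az":0,"fingers":255},{"tx":0,"ty":0.003,"tz":-0.02,"ax":16,"ay":0,"az":0,"fingers":255},{"tx":0,"ty":0.003,"tz":-0.02,"ax":20,"ay":0,"az":0,"fingers":255},{"tx":0,"ty":0.003,"tz":-0.02,"ax":20,"ay":0,"az":0,"fingers":255}]' 60
python3 - <<'E'
from h import *
show()
p=cams.snapshot("side");cv2.imwrite("pics/s4.png",p["pixels"][60:330,100:460]);P=cloud(p);q=((P-PIV)@np.c_[XD,YD,Z]+[0,-.175,PIV[2]]).reshape(-1,3)
m=(abs(q[:,0])<.06)&(q[:,1]>-.155)&(q[:,1]<.14)&(q[:,2]>.1)&(q[:,2]<.23); b=q[m]
for y in np.arange(-.16,.06,.02):
    k=(b[:,1]>=y)&(b[:,1]<y+.02); print(round(y,2),k.sum(),b[k,2].max().round(3) if k.any() else "")
E
```

```text
clock: 10.3
eef_pos: [0.5798, -0.0558, 0.1856]
tool_rot: [0.99, 0.086, -0.011, -0.107]
ft_force: [0.4, -1.1, -0.2]
opening: -0.0
grip_force: 0.4
t 10.3 grasp(tub) [-0.0028 -0.1215  0.2038] tcp(tub) [-0.0029 -0.1175  0.1856] ft [ 0.4 -1.1 -0.2] open -3.104398112326238e-05 grip 0.3873017631849507 q [-0.27  0.48  1.75  0.23  1.02  1.  ]
-0.16 0 
-0.14 3 0.213
-0.12 63 0.229
-0.1 199 0.21
-0.08 208 0.212
-0.06 268 0.203
-0.04 69 0.201
-0.02 0 
-0.0 0 
0.02 0 
0.04 0
```

View pics/s4.png

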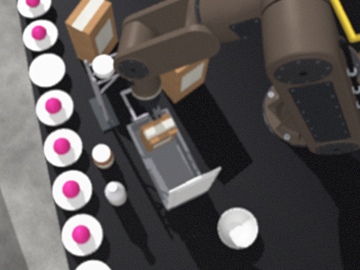

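The crop shows the carton slightly tilted against the fingers at (158,130), lid up at (195,190), and the force is gone. Continue the push.

```bash
python3 -m crank '[{"tx":0,"ty":-0.006,"tz":0.001,"ax":0,"ay":0,"az":0,"fingers":255},{"tx":0,"ty":-0.012,"tz":0.0025,"ax":0,"ay":0,"az":0,"fingers":255},{"tx":0,"ty":-0.018,"tz":0.004,"ax":0,"ay":0,"az":0,"fingers":255},{"tx":0,"ty":-0.024,"tz":0.005,"ax":0,"ay":0,"az":0,"fingers":255},{"tx":0,"ty":-0.030,"tz":0.006,"ax":0,"ay":0,"az":0,"fingers":255}]' 60
python3 - <<'E'
from h import *
show()
E
```

```text
clock: 10.85
eef_pos: [0.5739, -0.0228, 0.1864]
tool_rot: [0.99, 0.088, -0.011, -0.106]
ft_force: [-0.6, -0.5, 0.1]
opening: 0.0002
grip_force: 0.0
t 10.85 grasp(tub) [-0.0028 -0.088   0.2047] tcp(tub) [-0.0029 -0.084   0.1864] ft [-0.6 -0.5  0.1] open 0.00018966234051202448 grip 0.04310459186683602 q [-0.22  0.47  1.77  0.23  1.    1.04]
```

```bash
python3 -m crank '[{"tx":0,"ty":-0.006,"tz":0.001,"ax":0,"ay":0,"az":0,"fingers":255},{"tx":0,"ty":-0.012,"tz":0.0025,"ax":0,"ay":0,"az":0,"fingers":255},{"tx":0,"ty":-0.018,"tz":0.004,"ax":0,"ay":0,"az":0,"fingers":255},{"tx":0,"ty":-0.024,"tz":0.005,"ax":0,"ay":0,"az":0,"fingers":255},{"tx":0,"ty":-0.030,"tz":0.006,"ax":0,"ay":0,"az":0,"fingers":255},{"tx":0,"ty":-0.030,"tz":0.006,"ax":0,"ay":0,"az":0,"fingers":255},{"tx":0,"ty":-0.030,"tz":0.006,"ax":0,"ay":0,"az":0,"fingers":255}]' 60
python3 - <<'E'
from h import *
show()
for n in("side","top"):
    p=cams.snapshot(n);P=cloud(p);q=((P-PIV)@np.c_[XD,YD,Z]+[0,-.175,PIV[2]]).reshape(-1,3)
    m=(abs(q[:,0])<.06)&(q[:,1]>-.155)&(q[:,1]<.155)&(q[:,2]>.0)&(q[:,2]<.23); b=q[m]
    for y in np.arange(-.16,.16,.02):
        k=(b[:,1]>=y)&(b[:,1]<y+.02); print(n,round(y,2),k.sum(),np.percentile(b[k,2],[20,50,95]).round(3) if k.any() else "")
E
```

```text
clock: 11.55
eef_pos: [0.5688, 0.0062, 0.1869]
tool_rot: [0.99, 0.087, -0.011, -0.106]
ft_force: [0.2, -0.3, 0.1]
opening: 0.0002
grip_force: 0.0
t 11.55 grasp(tub) [-0.0027 -0.0585  0.2052] tcp(tub) [-0.0028 -0.0546  0.1869] ft [ 0.2 -0.3  0.1] open 0.00020939820378533622 grip 0.0 q [-0.17  0.45  1.8   0.24  0.98  1.08]
side -0.16 69 [0.004 0.006 0.01 ]
side -0.14 99 [0.003 0.005 0.012]
side -0.12 101 [0.003 0.005 0.011]
side -0.1 128 [0.003 0.005 0.012]
side -0.08 34 [0.004 0.005 0.114]
side -0.06 178 [0.071 0.077 0.083]
side -0.04 186 [0.072 0.076 0.083]
side -0.02 184 [0.071 0.076 0.083]
side -0.0 188 [0.072 0.076 0.082]
side 0.02 188 [0.071 0.076 0.082]
side 0.04 196 [0.069 0.076 0.082]
side 0.06 194 [0.071 0.076 0.081]
side 0.08 196 [0.068 0.076 0.081]
side 0.1 142 [0.039 0.075 0.082]
side 0.12 10 [0.001 0.006 0.008]
side 0.14 0 
top -0.16 36 [0.002 0.005 0.013]
top -0.14 54 [0.003 0.006 0.01 ]
top -0.12 44 [0.003 0.006 0.011]
top -0.1 44 [0.003 0.005 0.011]
top -0.08 55 [0.004 0.007 0.079]
top -0.06 6 [0.008 0.041 0.079]
top -0.04 26 [0.008 0.075 0.084]
top -0.02 83 [0.073 0.077 0.083]
top -0.0 196 [0.073 0.077 0.083]
top 0.02 196 [0.073 0.077 0.083]
top 0.04 209 [0.074 0.077 0.083]
top 0.06 198 [0.073 0.076 0.083]
top 0.08 201 [0.073 0.077 0.082]
top 0.1 202 [0.073 0.076 0.083]
top 0.12 114 [0.005 0.012 0.08 ]
top 0.14 133 [0.003 0.005 0.012]
```

The carton lies flat (top at 77 mm, y from -65 to 125 mm). Return to the bar.

Run:
```python
from h import *
delta(W(-.003,-.10,.46),tool(12,-1))
G=env.grip_depth; Rt=tool(26,-1); b=bar(.7)-[0,0,.001]+XD*.003; delta(b-Rt[:,2]*(.4-G),Rt); print(T2(b-Rt[:,2]*(.4-G)))
```

```text
shift [-0.0011 -0.0137 -0.2766] rot [-0.22  0.19 -0.03]
shift [ 0.005   0.36   -0.2974] rot [13.78  0.19 -0.05]
[ 0.003      -0.46955957  0.40120385]
```

```bash
python3 -m crank '[{"tx":0,"ty":0,"tz":-0.05,"ax":0,"ay":0,"az":0,"fingers":255},{"tx":0,"ty":-0.004,"tz":-0.1,"ax":0,"ay":0,"az":0,"fingers":255},{"tx":0,"ty":-0.008,"tz":-0.15,"ax":0,"ay":0,"az":0,"fingers":255},{"tx":0,"ty":-0.01,"tz":-0.2,"ax":0,"ay":0,"az":0,"fingers":255},{"tx":0,"ty":-0.013,"tz":-0.25,"ax":0,"ay":0,"az":0,"fingers":255},{"tx":-0.001,"ty":-0.014,"tz":-0.278,"ax":0,"ay":0,"az":0,"fingers":255}]' 60
python3 -m crank '[{"tx":0.006,"ty":0.374,"tz":-0.021,"ax":13.8,"ay":0,"az":0,"fingers":255},{"tx":0.006,"ty":0.374,"tz":-0.021,"ax":13.8,"ay":0,"az":0,"fingers":255},{"tx":0.006,"ty":0.374,"tz":-0.021,"ax":13.8,"ay":0,"az":0,"fingers":255},{"tx":0.006,"ty":0.374,"tz":-0.021,"ax":13.8,"ay":0,"az":0,"fingers":255},{"tx":0.006,"ty":0.374,"tz":-0.021,"ax":13.8,"ay":0,"az":0,"fingers":255},{"tx":0.006,"ty":0.374,"tz":-0.021,"ax":13.8,"ay":0,"az":0,"fingers":255},{"tx":0.006,"ty":0.374,"tz":-0.021,"ax":13.8,"ay":0,"az":0,"fingers":255},{"tx":0.006,"ty":0.374,"tz":-0.021,"ax":13.8,"ay":0,"az":0,"fingers":255},{"tx":0.006,"ty":0.374,"tz":-0.021,"ax":13.8,"ay":0,"az":0,"fingers":255},{"tx":0.006,"ty":0.374,"tz":-0.021,"ax":13.8,"ay":0,"az":0,"fingers":0},{"tx":0.006,"ty":0.374,"tz":-0.021,"ax":13.8,"ay":0,"az":0,"fingers":0}]' 60
python3 - <<'E'
from h import *
show()
G=env.grip_depth; Rt=tool(26,-1); b=bar(.7)-[0,0,.001]+XD*.003; delta(b+Rt[:,2]*G,Rt)
st=state(); p=cams.snapshot("wrist")
P=cloud(p,st); q=(P-PIV)@np.c_[XD,YD,Z]+[0,-.175,PIV[2]]
m=(abs(q[...,0])<.028)&(abs(q[...,1]+.303)<.022)&(q[...,2]>.03)&(q[...,2]<.1)
b=q[m]; print(len(b),b.mean(0),np.percentile(b,[2,50,98],axis=0).round(4))
from scipy.optimize import least_squares
f=least_squares(lambda c:np.hypot(b[:,1]-c[0],b[:,2]-c[1])-.007,[b[:,1].mean(),b[:,2].mean()-.006],loss="soft_l1",f_scale=.001); print(f.x,T2(bar(.7)))
E
```

```text
clock: 12.25
eef_pos: [0.5772, -0.0392, 0.4657]
tool_rot: [0.991, 0.087, -0.009, -0.105]
ft_force: [0.5, 0.4, -0.7]
opening: -0.0002
grip_force: 0.0
clock: 13.35
eef_pos: [0.6472, -0.4008, 0.4032]
tool_rot: [0.971, 0.086, -0.021, -0.224]
ft_force: [-0.3, 0.1, 0.2]
opening: 0.0282
grip_force: 0.0
t 13.35 grasp(tub) [ 0.0032 -0.4773  0.42  ] tcp(tub) [ 0.0032 -0.4691  0.4032] ft [-0.3  0.1  0.2] open 0.028195823232627048 grip 0.0 q [-0.73  0.81  0.67  0.3   2.01  0.75]
shift [0.0011 0.0015 0.4016] rot [-0.03  0.18 -0.04]
282 [ 0.00060514 -0.30526303  0.06342792] [[-0.0263 -0.3101  0.0586]
 [ 0.0009 -0.3057  0.0639]
 [ 0.0274 -0.2989  0.0663]]
[-0.30279169  0.0581625 ] [ 3.63517620e-17 -3.02408655e-01  5.94936824e-02]
```

```bash
python3 -m crank '[{"tx":0.001,"ty":0.001,"tz":0.05,"ax":0,"ay":0,"az":0,"fingers":0},{"tx":0.001,"ty":0.001,"tz":0.1,"ax":0,"ay":0,"az":0,"fingers":0},{"tx":0.001,"ty":0.001,"tz":0.15,"ax":0,"ay":0,"az":0,"fingers":0},{"tx":0.001,"ty":0.001,"tz":0.2,"ax":0,"ay":0,"az":0,"fingers":0},{"tx":0.001,"ty":0.001,"tz":0.25,"ax":0,"ay":0,"az":0,"fingers":0},{"tx":0.001,"ty":0.001,"tz":0.3,"ax":0,"ay":0,"az":0,"fingers":0},{"tx":0.001,"ty":0.001,"tz":0.34,"ax":0,"ay":0,"az":0,"fingers":0},{"tx":0.001,"ty":0.001,"tz":0.37,"ax":0,"ay":0,"az":0,"fingers":0},{"tx":0.001,"ty":0.001,"tz":0.39,"ax":0,"ay":0,"az":0,"fingers":0},{"tx":0.001,"ty":0.001,"tz":0.402,"ax":0,"ay":0,"az":0,"fingers":0},{"tx":0.001,"ty":0.001,"tz":0.402,"ax":0,"ay":0,"az":0,"fingers":0}]' 60
python3 - <<'E'
from h import *
show()
E
python3 -m crank '[{"tx":0,"ty":0,"tz":0,"ax":0,"ay":0,"az":0,"fingers":120},{"tx":0,"ty":0,"tz":0,"ax":0,"ay":0,"az":0,"fingers":255},{"tx":0,"ty":0,"tz":0,"ax":0,"ay":0,"az":0,"fingers":255},{"tx":0,"ty":0,"tz":0,"ax":0,"ay":0,"az":0,"fingers":255},{"tx":0,"ty":0,"tz":0,"ax":0,"ay":0,"az":0,"fingers":255},{"tx":0,"ty":0,"tz":0,"ax":0,"ay":0,"az":0,"fingers":255},{"tx":0,"ty":0,"tz":0,"ax":0,"ay":0,"az":0,"fingers":255},{"tx":0,"ty":0,"tz":0,"ax":0,"ay":0,"az":0,"fingers":255}]' 60
python3 - <<'E'
from h import *
show()
G=env.grip_depth;R0=R.from_quat(state()["tool_rot"]).as_matrix()
off=np.array(state()["eef_pos"])-R0[:,2]*G-bar(.7)
for i in range(1,25):
    q=.7*(1-i/24); Rt=tool(26+12*i/24,-1); print(i,round(q,3),end=" "); delta(bar(q)+off+Rt[:,2]*G,Rt)
E
```

```text
clock: 14.5
eef_pos: [0.6158, -0.2274, 0.0409]
tool_rot: [0.97, 0.086, -0.022, -0.224]
ft_force: [-0.6, -0.5, -0.3]
opening: 0.0853
grip_force: 0.0
t 14.5 grasp(tub) [ 0.0026 -0.3011  0.0577] tcp(tub) [ 0.0025 -0.2928  0.0409] ft [-0.6 -0.5 -0.3] open 0.08534890788082446 grip 0.0 q [-0.58  0.86  1.47  0.35  1.16  0.61]
clock: 15.3
eef_pos: [0.6161, -0.2276, 0.0423]
tool_rot: [0.97, 0.085, -0.022, -0.225]
ft_force: [-2.4, 7.1, 13.4]
opening: 0.0121
grip_force: 58.7
t 15.3 grasp(tub) [ 0.0029 -0.3014  0.0591] tcp(tub) [ 0.0028 -0.2931  0.0423] ft [-2.4  7.1 13.4] open 0.012096028363529443 grip 58.66551339626312 q [-0.58  0.86  1.47  0.35  1.16  0.61]
1 0.671 shift [ 0.     -0.0011 -0.0037] rot [ 0.34  0.19 -0.06]
2 0.642 shift [ 0.     -0.0024 -0.0073] rot [ 0.84  0.19 -0.06]
3 0.612 shift [ 0.     -0.0038 -0.0109] rot [ 1.34  0.19 -0.06]
4 0.583 shift [ 0.     -0.0053 -0.0144] rot [ 1.84  0.19 -0.06]
5 0.554 shift [-0.     -0.0069 -0.0179] rot [ 2.34  0.19 -0.06]
6 0.525 shift [-0.     -0.0086 -0.0214] rot [ 2.84  0.19 -0.06]
7 0.496 shift [-0.     -0.0104 -0.0248] rot [ 3.34  0.19 -0
[... 404 characters left out ...]
ft [-0.0001 -0.0257 -0.0474] rot [ 6.84  0.19 -0.07]
15 0.262 shift [-0.0001 -0.0282 -0.0503] rot [ 7.34  0.19 -0.07]
16 0.233 shift [-0.0001 -0.0308 -0.0532] rot [ 7.84  0.19 -0.07]
17 0.204 shift [-0.0002 -0.0335 -0.0561] rot [ 8.34  0.19 -0.07]
18 0.175 shift [-0.0002 -0.0363 -0.0588] rot [ 8.84  0.19 -0.07]
19 0.146 shift [-0.0002 -0.0392 -0.0615] rot [ 9.34  0.18 -0.08]
20 0.117 shift [-0.0002 -0.0422 -0.0641] rot [ 9.84  0.18 -0.08]
21 0.087 shift [-0.0002 -0.0452 -0.0666] rot [10.34  0.18 -0.08]
22 0.058 shift [-0.0002 -0.0483 -0.069 ] rot [10.84  0.18 -0.08]
23 0.029 shift [-0.0002 -0.0514 -0.0714] rot [11.34  0.18 -0.08]
24 0.0 shift [-0.0002 -0.0547 -0.0736] rot [11.84  0.18 -0.08]
```

```bash
python3 -m crank '[{"tx":0,"ty":-0.001,"tz":-0.004,"ax":0.3,"ay":0,"az":0,"fingers":255},{"tx":0,"ty":-0.0025,"tz":-0.0075,"ax":0.8,"ay":0,"az":0,"fingers":255},{"tx":0,"ty":-0.004,"tz":-0.011,"ax":1.3,"ay":0,"az":0,"fingers":255},{"tx":0,"ty":-0.0055,"tz":-0.0145,"ax":1.8,"ay":0,"az":0,"fingers":255},{"tx":0,"ty":-0.007,"tz":-0.018,"ax":2.3,"ay":0,"az":0,"fingers":255},{"tx":0,"ty":-0.0085,"tz":-0.0215,"ax":2.8,"ay":0,"az":0,"fingers":255},{"tx":0,"ty":-0.0105,"tz":-0.025,"ax":3.3,"ay":0,"az":0,"fingers":255},{"tx":0,"ty":-0.0125,"tz":-0.028,"ax":3.8,"ay":0,"az":0,"fingers":255},{"tx":0,"ty":-0.0145,"tz":-0.0315,"ax":4.3,"ay":0,"az":0,"fingers":255},{"tx":0,"ty":-0.0165,"tz":-0.035,"ax":4.8,"ay":0,"az":0,"fingers":255},{"tx":0,"ty":-0.0165,"tz":-0.035,"ax":4.8,"ay":0,"az":0,"fingers":255}]' 90
python3 - <<'E'
from h import *
show(); print(T2(bar(.408)))
G=env.grip_depth; off=W(.0029,-.3014,.0591)-bar(.7)
for i in range(1,13):
    q=.408*(1-i/11); Rt=tool(31+6*i/11,-1); print(i,round(q,3),end=" "); delta(bar(q)+off+Rt[:,2]*G,Rt)
E
```

```text
clock: 16.4
eef_pos: [0.6165, -0.2295, 0.0801]
tool_rot: [0.96, 0.084, -0.025, -0.265]
ft_force: [-0.5, 0.1, -3.1]
opening: 0.0111
grip_force: 88.7
t 16.4 grasp(tub) [ 0.0029 -0.3046  0.0962] tcp(tub) [ 0.0028 -0.295   0.0801] ft [-0.5  0.1 -3.1] open 0.011144446372037351 grip 88.7136161327362 q [-0.61  0.86  1.41  0.38  1.3   0.6 ]
[ 3.76593329e-18 -3.04450228e-01  9.72638310e-02]
1 0.371 shift [ 0.     -0.0045 -0.0038] rot [ 0.71  0.17 -0.08]
2 0.334 shift [ 0.     -0.0077 -0.0076] rot [ 1.25  0.17 -0.09]
3 0.297 shift [ 0.     -0.0111 -0.0112] rot [ 1.8   0.17 -0.09]
4 0.26 shift [-0.     -0.0146 -0.0147] rot [ 2.34  0.17 -0.09]
5 0.223 shift [-0.     -0.0182 -0.0181] rot [ 2.89  0.17 -0.09]
6 0.185 shift [-0.     -0.022  -0.0213] rot [ 3.43  0.17 -0.09]
7 0.148 shift [-0.0001 -0.0258 -0.0244] rot [ 3.98  0.17 -0.09]
8 0.111 shift [-0.0001 -0.0298 -0.0274] rot [ 4.52  0.17 -0.09]
9 0.074 shift [-0.0001 -0.0339 -0.0302] rot [ 5.07  0.17 -0.09]
10 0.037 shift [-0.0001 -0.0381 -0.0329] rot [ 5.62  0.17 -0.09]
11 0.0 shift [-0.0001 -0.0424 -0.0355] rot [ 6.16  0.17 -0.09]
12 -0.037 shift [-0.0001 -0.0467 -0.0379] rot [ 6.71  0.16 -0.09]
```

```bash
python3 -m crank '[{"tx":0,"ty":-0.004,"tz":-0.004,"ax":0.6,"ay":0,"az":0,"fingers":255},{"tx":0,"ty":-0.0075,"tz":-0.0075,"ax":1.2,"ay":0,"az":0,"fingers":255},{"tx":0,"ty":-0.011,"tz":-0.011,"ax":1.8,"ay":0,"az":0,"fingers":255},{"tx":0,"ty":-0.0145,"tz":-0.0145,"ax":2.3,"ay":0,"az":0,"fingers":255},{"tx":0,"ty":-0.018,"tz":-0.018,"ax":2.9,"ay":0,"az":0,"fingers":255},{"tx":0,"ty":-0.022,"tz":-0.0215,"ax":3.4,"ay":0,"az":0,"fingers":255},{"tx":0,"ty":-0.026,"tz":-0.0245,"ax":4,"ay":0,"az":0,"fingers":255},{"tx":0,"ty":-0.030,"tz":-0.0275,"ax":4.5,"ay":0,"az":0,"fingers":255},{"tx":0,"ty":-0.034,"tz":-0.030,"ax":5,"ay":0,"az":0,"fingers":255},{"tx":0,"ty":-0.034,"tz":-0.030,"ax":5,"ay":0,"az":0,"fingers":255}]' 90
python3 - <<'E'
from h import *
show(); print(T2(bar(.074)))
G=env.grip_depth; off=W(.0029,-.3014,.0591)-bar(.7)
for i in range(1,7):
    q=.074*(1-i/5); Rt=tool(37,-1); print(i,round(q,3),end=" "); delta(bar(q)+off+Rt[:,2]*G,Rt)
p=cams.snapshot("side"); cv2.imwrite("pics/s5.png",p["pixels"]);P=cloud(p);q=((P-PIV)@np.c_[XD,YD,Z]+[0,-.175,PIV[2]]).reshape(-1,3)
m=(abs(q[:,0])<.07)&(q[:,1]>-.16)&(q[:,1]<.155)&(q[:,2]>.085)&(q[:,2]<.2); b=q[m]; c=np.polyfit(b[:,1],b[:,2],1); print("lid",len(b),-np.arctan(c[0]),np.median(b[:,2]))
E
```

```text
clock: 17.4
eef_pos: [0.6151, -0.2199, 0.1245]
tool_rot: [0.949, 0.083, -0.027, -0.303]
ft_force: [-3.3, -27.8, 10.3]
opening: 0.0111
grip_force: 88.7
t 17.4 grasp(tub) [ 0.0031 -0.2962  0.1397] tcp(tub) [ 0.0031 -0.2853  0.1245] ft [ -3.3 -27.8  10.3] open 0.01109314902330311 grip 88.71222138404846 q [-0.62  0.84  1.37  0.42  1.42  0.6 ]
[ 1.03319169e-17 -2.93381374e-01  1.39040805e-01]
1 0.059 shift [-0.0002 -0.0046  0.0021] rot [ 1.57 -0.01 -0.08]
2 0.044 shift [-0.0003 -0.0063  0.0012] rot [ 1.57 -0.01 -0.08]
3 0.03 shift [-0.0003 -0.008   0.0003] rot [ 1.57 -0.01 -0.08]
4 0.015 shift [-0.0003 -0.0097 -0.0006] rot [ 1.57 -0.01 -0.08]
5 0.0 shift [-0.0003 -0.0115 -0.0015] rot [ 1.57 -0.01 -0.08]
6 -0.015 shift [-0.0003 -0.0132 -0.0023] rot [ 1.57 -0.01 -0.08]
lid 3710 0.22162872375387643 0.13510566716311556
```

View pics/s5.png

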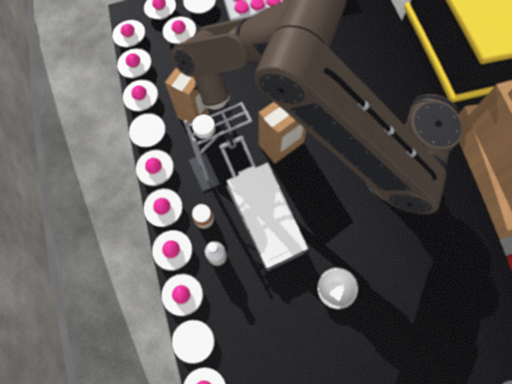

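The side view shows the lid nearly shut (lid centre at px (267,220), about 0.22 rad), with the bowl, bottle and jar untouched. Last bit, slowly.

```bash
python3 -m crank '[{"tx":0,"ty":-0.001,"tz":-0.0025,"ax":0.2,"ay":0,"az":0,"fingers":255},{"tx":0,"ty":-0.003,"tz":-0.004,"ax":0.4,"ay":0,"az":0,"fingers":255},{"tx":0,"ty":-0.005,"tz":-0.0055,"ax":0.6,"ay":0,"az":0,"fingers":255},{"tx":0,"ty":-0.007,"tz":-0.0065,"ax":0.8,"ay":0,"az":0,"fingers":255},{"tx":0,"ty":-0.0085,"tz":-0.007,"ax":1,"ay":0,"az":0,"fingers":255},{"tx":0,"ty":-0.0095,"tz":-0.0075,"ax":1,"ay":0,"az":0,"fingers":255},{"tx":0,"ty":-0.0095,"tz":-0.0075,"ax":1,"ay":0,"az":0,"fingers":255}]' 90
cat > lid.py <<'E'
from h import *
show(); print("bar up",T2(bar(0)))
for n in("side","top"):
    p=cams.snapshot(n);P=cloud(p);q=((P-PIV)@np.c_[XD,YD,Z]+[0,-.175,PIV[2]]).reshape(-1,3)
    m=(abs(q[:,0])<.06)&(q[:,1]>-.155)&(q[:,1]<.155)&(q[:,2]>.08)&(q[:,2]<.16); b=q[m]
    if n=="top": b=b[b[:,1]>-.1]
    c=np.polyfit(b[:,1],b[:,2],1); print(n,"lid",len(b),-np.arctan(c[0]).round(4),np.median(b[:,2]), np.polyval(c,[-.165,.165]).round(4))
E
python3 lid.py
```

```text
clock: 18.15
eef_pos: [0.6138, -0.2155, 0.1355]
tool_rot: [0.946, 0.083, -0.028, -0.312]
ft_force: [-3.7, -20.7, 3.3]
opening: 0.0106
grip_force: 88.4
t 18.15 grasp(tub) [ 0.0027 -0.2919  0.1505] tcp(tub) [ 0.0027 -0.2808  0.1355] ft [ -3.7 -20.7   3.3] open 0.01064682224731009 grip 88.37936639785767 q [-0.62  0.83  1.36  0.43  1.45  0.61]
bar up [ 1.01923401e-17 -2.89085733e-01  1.47646015e-01]
side lid 2911 0.0264 0.1018845331319933 [0.1063 0.0976]
top lid 2880 0.0332 0.10135537836267039 [0.1076 0.0967]
```

```bash
python3 -m crank '[{"tx":0,"ty":-0.001,"tz":-0.001,"ax":0,"ay":0,"az":0,"fingers":255},{"tx":0,"ty":-0.002,"tz":-0.0015,"ax":0,"ay":0,"az":0,"fingers":255},{"tx":0,"ty":-0.003,"tz":-0.002,"ax":0,"ay":0,"az":0,"fingers":255},{"tx":0,"ty":-0.004,"tz":-0.0025,"ax":0,"ay":0,"az":0,"fingers":255},{"tx":0,"ty":-0.004,"tz":-0.0025,"ax":0,"ay":0,"az":0,"fingers":255}]' 90
python3 lid.py
```

```text
clock: 18.75
eef_pos: [0.6136, -0.2147, 0.1371]
tool_rot: [0.946, 0.083, -0.029, -0.311]
ft_force: [3.7, -24.3, -25.3]
opening: 0.0111
grip_force: 88.2
t 18.75 grasp(tub) [ 0.0027 -0.2911  0.1522] tcp(tub) [ 0.0027 -0.28    0.1371] ft [  3.7 -24.3 -25.3] open 0.011063638027082113 grip 88.23014259338379 q [-0.62  0.83  1.37  0.43  1.45  0.61]
bar up [ 1.01923401e-17 -2.89085733e-01  1.47646015e-01]
side lid 2873 0.0011 0.09734474195319631 [0.0975 0.0972]
top lid 2878 0.0048 0.0974186725398738 [0.0984 0.0968]
```

The lid is shut and against the stop. Release, retreat and check.

```bash
python3 -m crank '[{"tx":0,"ty":0,"tz":0,"ax":0,"ay":0,"az":0,"fingers":0},{"tx":0,"ty":0,"tz":0,"ax":0,"ay":0,"az":0,"fingers":0},{"tx":0,"ty":0,"tz":0,"ax":0,"ay":0,"az":0,"fingers":0},{"tx":0,"ty":0,"tz":0,"ax":0,"ay":0,"az":0,"fingers":0},{"tx":0,"ty":0,"tz":0,"ax":0,"ay":0,"az":0,"fingers":0},{"tx":0,"ty":0,"tz":0,"ax":0,"ay":0,"az":0,"fingers":0},{"tx":0,"ty":0,"tz":-0.03,"ax":0,"ay":0,"az":0,"fingers":0},{"tx":0,"ty":0,"tz":-0.08,"ax":0,"ay":0,"az":0,"fingers":0},{"tx":0,"ty":0,"tz":-0.13,"ax":0,"ay":0,"az":0,"fingers":0},{"tx":0,"ty":0,"tz":-0.17,"ax":0,"ay":0,"az":0,"fingers":0},{"tx":0,"ty":0,"tz":-0.17,"ax":0,"ay":0,"az":0,"fingers":0}]' 90
python3 lid.py
python3 - <<'E'
from h import *
p=cams.snapshot("top"); cv2.imwrite("pics/t6.png",p["pixels"])
for t in("bowl","bottle","jar"):
    for r in cams.mark_of(t,p)[:1]: print(t,np.round(r["centre"]))
E
```

```text
clock: 19.95
eef_pos: [0.6329, -0.3146, 0.2796]
tool_rot: [0.946, 0.083, -0.027, -0.312]
ft_force: [0.2, 0.4, -0.7]
opening: 0.0851
grip_force: 0.0
t 19.95 grasp(tub) [ 0.0041 -0.3928  0.2946] tcp(tub) [ 0.0041 -0.3817  0.2796] ft [ 0.2  0.4 -0.7] open 0.08513631925705109 grip 0.0 q [-0.71  0.82  1.02  0.4   1.8   0.68]
bar up [ 1.01923401e-17 -2.89085733e-01  1.47646015e-01]
side lid 2887 0.001 0.0973926594372505 [0.0976 0.0972]
top lid 2863 0.0045 0.09765429424826855 [0.0985 0.097 ]
bowl [147. 256.]
bottle [212. 141.]
jar [253. 140.]
```

View pics/t6.png

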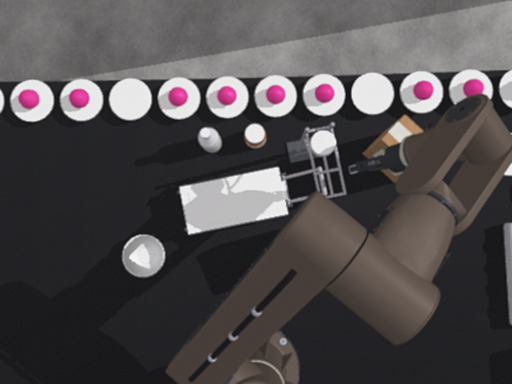

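The lid is shut flat on the tub at px (235,200), the bowl, bottle and jar are where they were, and the robot is touching nothing.

```bash
python3 -c "
from rig import env; print(env.finish_job())"
```

```text
the job is handed in; nothing more can be done
None
```

The job is handed in, no verdict shown: pedal pressed fully down, carton pushed over flat in the tub, lid eased shut by the pedal in 20 s, with bowl, bottle and jar unmoved; one risk is a brief contact of about 46 N at the fingers or their knuckles while pushing the carton, which may count against the 40 N limit if it was on the gripper body.

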